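# Reset the shower help-call console

## Robot

A 6-joint arm with a two-finger parallel gripper is mounted at the origin on the work surface. World frame = base frame: x ahead of the robot, y to its left, z up, the work surface at z = 0. Lengths are in mm, angles in degrees, forces in N, time in s.
With the tool pointing down it reaches from about 350 to 850 mm from the base axis. Payload 8.1 kg.
Tool frame: the origin (TCP) lies at the very end of the fingers, on their centre line; the grasp point (between the pads) lies r.tcp_to_grasp behind it (r.tcp_to_grasp is the distance from the TCP to the grasp point, in mm); z points along the fingers, y is the line along which they close (so a half turn about z gives the same grasp; the last joint's range is limited). The gripper opens to 85 mm and grips with 20 to 120 N. Pads are 22 mm wide; open, the fingers measure 114 mm over their backs; the gripper's body (76 mm by 85 mm) begins 54 mm behind the grasp point. The pads swing forward as they close: fully open they stand 13 mm farther back than shut.
Start: joints at [-75.367, 7.471, 85.268, -0, 87.261, -4.893], TCP at [200.565, -565.49, 196.292] pointing down, gripper open.
Joint ranges: [-169.43, 169.43], [-51.17, 129.36], [1.28, 143.12], [-76.62, 256.62], [0, 156.53], [-152.29, 152.29]. Speed limits (degrees/s): [136.94, 136.94, 159.86, 180, 180, 180].

## Interface

Orientations are given as [roll, pitch, yaw] about the fixed x, y, z axes, in that order (R = Rz(yaw) Ry(pitch) Rx(roll)).
In Python, from bench import r gives the robot as it stands.
- The arm moves only by the shell command python3 -m handwheel 'ROWS' [OPENING] [FORCE]. ROWS is JSON, a list of rows, each a list of 4 numbers: the shift along the tool's x, y, z in m, then the turn about the tool's z in degrees. A call has 1 to 10 rows; each row shifts and turns the commanded pose from where the row before left it, along the tool's axes as they then stand; what a row does not reach is not made up. A row lasts 1/10 s, in which the tool goes at most 50 mm and 8.59 degrees, less where a joint would pass 70% of its speed; a pose out of reach is approached as far as the arm can. A call is refused whole if a number of a shift passes 0.05 or a number of a turn 8.59, either way. A call with a gripper value outside its range is refused whole. OPENING is the finger opening in m, from 0 to 0.0854, set as the call begins (- or left out, the last holds). The fingers move at their own pace and stop on an object; FORCE is the grip in N (left out, the last holds). Time passes only in rows, so rows that do not move let the fingers close. It gives the time, the measured TCP pose, the force, the opening and the grip force at its end, in the units of the state.
- r.sense(): the state, without advancing time (a new reading comes with each control period).
- r.snapshot(name): name is "side" or "top" or "wrist"; returns the picture (480x640x3 uint8, red, green, blue); there is no depth.
- r.camera_params(name): a dict with "fx", "fy", "cx", "cy" (pixels), "R" (3x3) and "t" (3): a world point X has camera coordinates R X + t; the wrist camera has in their place "mount" (4x4, takes a point from camera to tool coordinates, whose origin is the TCP and whose axes are the flange's). Camera axes: x right, y down, z forward; pixel columns grow to the right and rows downward; lengths in mm; the calibration is good to about 2 mm. A picture is of the moment at which its call begins: read the wrist's pose just before it. camera_params takes no time and is no camera call.
- r.hand_in(): hands the job in; it is judged then, once.
The state is a dict: "time": time; "joint_pos": joint angles; "qd": joint speeds; "joint_efforts": joint torques, N m; "tool_pos": TCP position; "tcp_rot": TCP orientation; "ft_force": force on the tool from outside, world axes, zero at the start; "wrist_torque": the same for the moment, N m; "finger_gap": finger opening in mm; "grip_force": force on a finger pad.
Only numpy, scipy, OpenCV 4.12 (cv2) and the standard library are available. Lean on these libraries where they do the work, as an engineer would, in place of code of your own. Each camera call takes 0.05 s, during which the arm holds its last target. There are 200 camera calls.

## Task

Cancel the false alarm on the shower help-call console: with closed fingertips push its loose splash cover along the track until the well is completely uncovered, reach down into the well and press the sunken reset key fully down, keeping it down for a full second, then push the cover back until it completely covers the well again. The cover is only pushed, never lifted out of its track, and nothing is picked up. Do not press the raised call button at the other end, and leave the massager, scoop and bottle where they are.

Things in the scene. Friction and masses are not known exactly. Their poses are not given: they have to be found in the camera images.
- console (a point): Middle of the flat deck (top) of the console: a white plastic box fixed to the tiled ledge, 120 mm (x) by 280 mm (y), deck 55 mm above the ledge. Axes: z up, x across, y along its length from the well towards the call button. Guide rails 10 mm high run along y at x = +-44 to +-56 mm; end stops let the cover's centre travel from 8 mm short of the well's centre to 100 mm beyond it along +y.
- well (a point): Centre of the mouth of the rectangular well, level with the deck, 80 mm along -y from the console's middle. Axes as the console's. The well is 64 mm (x) by 44 mm (y), with upright walls; the reset key is at its bottom.
- reset_key (a joint): How far the sunken reset key is pressed, m: 0 released, 0.006 fully down. Flat grey plastic key, 52 mm (x) by 34 mm (y), centred in the well, its top 24 mm below the deck when released. Spring-returned: starts to move at about 1.2 N, fully down at about 5 N, then a rigid stop.
- cover: Loose grey plastic cover, 105 to 210 g, between the rails (2 mm play each side), covering the well at the start. Plate 84 (x) by 76 (y) by 8 mm thick, with an upright rib in its middle: 50 mm (x) by 10 mm (y), top 34 mm above the plate's underside. Origin: centre of the plate's underside; axes as the console's. Well clear: origin 60 mm or more along +y from the well's centre; covered: within 16 mm.
- call_button (a joint): How far the raised call button is pressed, m: 0 released, 0.006 fully down. White round button, 34 mm across, on the console's middle line.
- call_top (a point): Centre of the top of the raised call button, 22 mm above the deck, 185 mm along +y from the well's centre. Not to be pressed.
- massager: Bystander: blue round bath massager, 68 mm across, 36 mm high, standing loose on the ledge on one long side of the console. Origin: centre of its underside.
- scoop: Bystander: small green plastic scoop standing loose on the ledge on the other long side of the console: cup 58 mm across, 42 mm high, handle reaching 90 mm from the cup's axis along its own +y. Origin: centre of the cup's underside.
- bottle: Bystander: small bottle, 48 mm across, 110 mm high, standing loose on the ledge beyond the console's well end. Origin: centre of its underside.
Mind the look-alikes: they are no part of the job. Of the things shaped like the cover, the grey one is meant.

How it is judged (in metres and radians):
On the way, in this order (a step that is already met when the one before it is completed fails the run):
1. the cover has been pushed clear of the well (y of cover in the frame of well above 0.058 m), for 0.2 s.
2. the reset key is held down (at least 4 of 6 mm) for 0.8 s (value of joint reset_key above 0.004 m), for 0.8 s.
3. the cover covers the well again, the key is up (y of cover in the frame of well between -0.0155 and 0.0155 m and z of cover in the frame of well below 0.004 m and angle between cover's own z axis and vertical below 0.06 rad and value of joint reset_key below 0.002 m), for 0.2 s.
At the end, for the whole second after the job is handed in: The cover lies flat on the deck at rest, its centre within 15.5 mm of the well's along the track, so that it covers the well; reset key (after having been held down) and call button are released (all of step 3 and linear speed of cover below 0.01 m/s and value of joint call_button below 0.002 m); the robot touches nothing.
It fails at once if the cover was lifted out of its track (over 12 mm off the deck) (z of cover in the frame of well above 0.012 m).
It fails at once if the raised call button was pressed (value of joint call_button above 0.003 m).
It fails at once if the massager was disturbed (moved over 15 mm) (distance of massager from where it was at the start of the episode above 0.015 m).
It fails at once if the scoop was disturbed (moved over 15 mm) (distance of scoop from where it was at the start of the episode above 0.015 m).
It fails at once if the bottle was disturbed (moved over 15 mm) (distance of bottle from where it was at the start of the episode above 0.015 m).
It also fails if it takes over 58 s, if anything falls off the work surface, if the arm or the gripper's body presses on something with over 40 N, if the wrist force passes 120 N, or if a joint passes its speed limit or range.

## Working session

There is one attempt and no reset: what is moved stays moved. The work goes in short steps, Python scripts to look and compute and a shell command to move; the robot and the scene stay as the last step left them, time stands still between calls to the robot, and variables do not carry over. Pictures are saved under pics/ and viewed, at most 10 in all, crops included, and the job is handed in when it is done.

```bash
mkdir -p pics
python3 - <<'E'
from bench import r
import cv2,numpy as np
s=r.sense();print(s)
print(r.tcp_to_grasp)
for n in("top","side"):
    im=r.snapshot(n);cv2.imwrite(f"pics/{n}0.png",im[:,:,::-1]);print(r.camera_params(n))
print(r.camera_params("wrist"))
E
```

```text
{'time': 0.0, 'joint_pos': array([-7.53661527e+01,  7.51674430e+00,  8.53320264e+01, -5.47031578e-04,
        8.72637151e+01, -4.89252898e+00]), 'qd': array([ 0.06327651,  0.0080887 ,  0.08959525,  0.01485726, -0.06004156,
        0.08410734]), 'joint_efforts': array([ 1.97832342e-03, -5.69405723e+01, -5.00545406e+01,  1.36505651e-04,
        1.52164930e-02, -1.18570472e-05]), 'tool_pos': array([ 200.40092246, -564.8479718 ,  195.20114996]), 'tcp_rot': array([-1.79887877e+02, -9.04920498e-03,  1.95263940e+01]), 'ft_force': array([-0.5949426 , -0.00203834, -0.2108199 ]), 'wrist_torque': array([-0.02644407, -0.01153961,  0.01780029]), 'grip_force': 0.0, 'finger_gap': 85.48772439746983}
18.700000000000003
{'fx': 504.41913118933934, 'fy': 504.41913118933934, 'cx': 319.8010301838029, 'cy': 238.95368792262752, 'R': array([[ 0.05737878, -0.99834197, -0.00458043],
       [-0.97820434, -0.05530312, -0.20014455],
       [ 0.1995594 ,  0.01596465, -0.97975567]]), 't': array([-64.17403187, 580.13439518, 774.66812571])}
{'fx': 523.9469460556502, 'fy': 523.9469460556502, 'cx': 314.964994371371, 'cy': 232.18495661210193, 'R': array([[ 0.93993628, -0.34110298, -0.01298277],
       [-0.20674973, -0.53862753, -0.81678329],
       [ 0.27161433,  0.77040843, -0.5767985 ]]), 't': array([-549.22962271,  134.20465375,  810.96197924])}
{'fx': 420.8277084371262, 'fy': 420.8277084371262, 'cx': 320.6606829509217, 'cy': 239.10260123231888, 'mount': array([[-1.03126579e-04, -9.53764829e-01, -3.00553891e-01,
         7.72285971e+01],
       [ 9.99999948e-01, -6.38274372e-06, -3.22867015e-04,
         2.97587136e-02],
       [ 3.06020845e-04, -3.00553908e-01,  9.53764779e-01,
        -1.77660205e+02],
       [ 0.00000000e+00,  0.00000000e+00,  0.00000000e+00,
         1.00000000e+00]])}
```

View pics/top0.png

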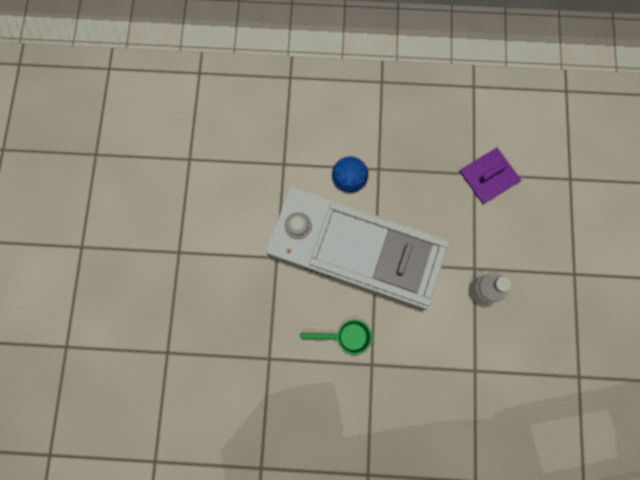

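View pics/side0.png

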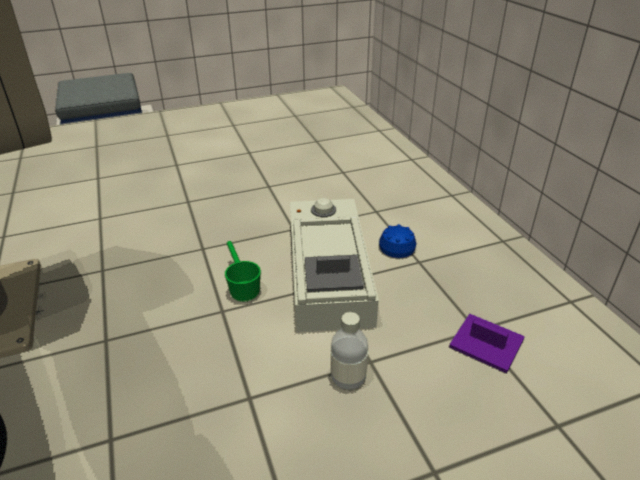

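Two things are cover-shaped: the grey one in the console's track (top image, about 404,258) and a purple one loose on the ledge (490,176). The grey one fits the description. The call button is at (297,224), the massager at (350,174), the scoop at (354,337) and the bottle at (490,289). Next I'll measure and make the confirming crop.

```bash
cat > h.py <<'E'
import numpy as np,cv2
from bench import r
def ray(n,uv,z,s=None):
    c=r.camera_params(n);d=np.array([(uv[0]-c['cx'])/c['fx'],(uv[1]-c['cy'])/c['fy'],1.])
    if n=='wrist':
        from scipy.spatial.transform import Rotation as Ro
        T=Ro.from_euler('xyz',s['tcp_rot'],degrees=True).as_matrix();M=c['mount']
        o=T@M[:3,3]+s['tool_pos'];d=T@M[:3,:3]@d
    else: o=-c['R'].T@c['t'];d=c['R'].T@d
    return o+d*(z-o[2])/d[2]
def proj(n,X):
    c=r.camera_params(n);p=c['R']@np.asarray(X,float)+c['t'];return np.array([c['fx']*p[0]/p[2]+c['cx'],c['fy']*p[1]/p[2]+c['cy']])
E
python3 - <<'E'
from h import *
im=cv2.imread('pics/top0.png')
cv2.imwrite('pics/crop.png',cv2.resize(im[170:320,255:455],None,fx=4,fy=4,interpolation=cv2.INTER_CUBIC))
g=cv2.cvtColor(im,cv2.COLOR_BGR2GRAY)
m=((g>70)&(g<150)).astype(np.uint8)*255
k=np.zeros_like(m);k[225:300,370:440]=m[225:300,370:440]
k=cv2.morphologyEx(k,cv2.MORPH_OPEN,np.ones((5,5)))
cs=max(cv2.findContours(k,0,2)[0],key=cv2.contourArea)
rc=cv2.minAreaRect(cs);print(rc)
b=[ray('top',p,63)for p in cv2.boxPoints(rc)];print(np.round(b,1));b=np.array(b)
print([np.linalg.norm(b[i]-b[i-1]).round(1) for i in range(4)],b.mean(0))
bt=ray('top',(298,222),77);print('button',bt, np.linalg.norm((bt-b.mean(0))[:2]),np.degrees(np.arctan2(*(bt-b.mean(0))[[1,0]])))
for n,uv,z in(('massager',(350,174),36),('scoop',(354,337),42),('bottle cap',(503,284),110)):print(n,ray('top',uv,z))
E
```

```text
((402.0500183105469, 260.3500061035156), (49.01530075073242, 54.39117431640625), 18.434946060180664)
[[ 521.6 -116.2   63. ]
 [ 608.7 -141.3   63. ]
 [ 586.9 -218.1   63. ]
 [ 500.8 -191.6   63. ]]
[np.float64(78.2), np.float64(90.6), np.float64(79.9), np.float64(90.1)] [ 554.48635194 -166.80026112   63.        ]
button [605.16399958   5.65027479  77.        ] 179.74262517919826 73.62363965296903
massager [705.73678826 -76.59691516  36.        ]
scoop [427.45932816 -95.40931082  42.        ]
bottle cap [ 518.40256211 -313.41580082  110.        ]
```

View pics/crop.png

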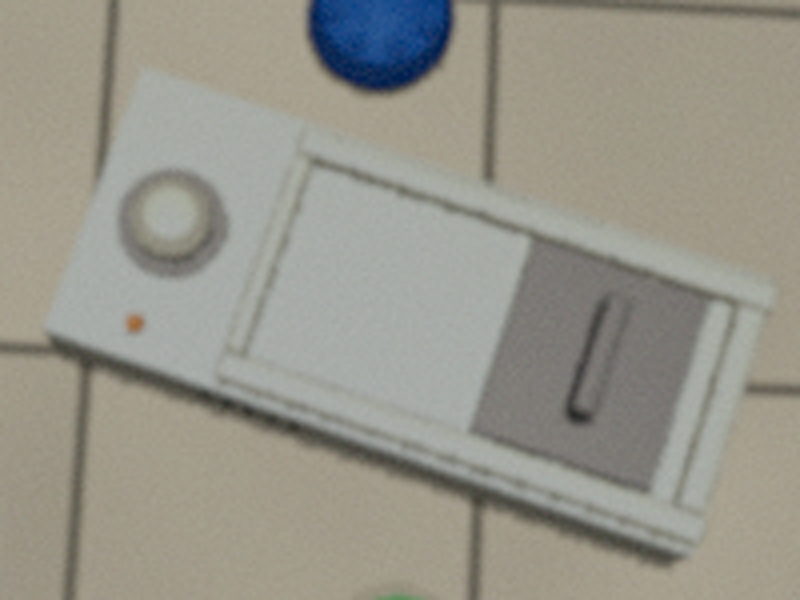

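The crop confirms it: the grey plate with its rib at crop (600,355) lies in the track at the end away from the call button. The call button is at crop (172,212), with nothing else in the track.

Run:
```python
from h import *
P=lambda u,v,z:ray('top',(255+u/4-.4,170+v/4-.4),z)
b=np.array([P(*p,63) for p in((530,238),(712,297),(650,490),(470,430))])
print([np.linalg.norm(b[i]-b[i-1]).round(1) for i in range(4)],b.mean(0))
for n,a,c,z in(('railR',(305,128),(775,285),65),('railL',(220,375),(700,520),65),('deckL',(50,335),(220,388),55)):
    A,B=P(*a,z),P(*c,z);d=A-B;print(n,A,B,np.linalg.norm(d),np.degrees(np.arctan2(d[1],d[0])))
print('rib',P(620,297,89),P(585,415,89)); bt=P(172,212,77);print('btn',bt)
print('deck corner',P(145,70,55),P(50,335,55))
# side view check of rib
print('side rib proj',proj('side',(P(620,297,89)+P(585,415,89))/2), proj('side',bt))
```

```text
[np.float64(83.8), np.float64(77.9), np.float64(83.9), np.float64(75.8)] [ 554.13265166 -167.07691291   63.        ]
railR [645.88004095 -45.86888097  65.        ] [ 590.2291161  -241.23193054   65.        ] 203.13479902080252 74.09991963356799
railL [540.2492468  -16.94771624  65.        ] [ 492.69088326 -211.98131596   65.        ] 200.74835731398025 76.29603562113425
deckL [554.4465255   54.43488812  55.        ] [536.39766514 -16.94030117  55.        ] 73.62186500794746 75.80893218257607
rib [ 576.7605084 -174.1584083   89.       ] [ 528.88106055 -161.50824303   89.        ]
btn [604.12727183   6.23337828  77.        ]
deck corner [670.34224935  23.14403208  55.        ] [554.4465255   54.43488812  55.        ]
side rib proj [332.74114209 257.43642891] [323.63860177 200.2878135 ]
```

```bash
python3 -m handwheel '[[0,0,0,-8],[0,0,0,-8],[0,0,0,-8],[0,0,0,-8],[0,0,0,-8],[0,0,0,-8],[0,0,0,-7.5],[0,0,0,0]]' 0 20
```

```text
time: 0.9
tool_pos: [200.5, -565.2, 195.7]
tcp_rot: [-180.0, -0.0, 75.1]
ft_force: [0.1, -0.5, -0.0]
finger_gap: 0.1
grip_force: 0.0
```

```bash
python3 -m handwheel '[[0.02,0.011,0,0],[0.04,0.022,0,0],[0.04,0.022,0,0],[0.04,0.022,0,0],[0.04,0.022,0,0],[0.04,0.022,0,0],[0.04,0.022,0,0],[0.04,0.022,0,0],[0.04,0.022,0,0],[0.04,0.022,0,0]]'
python3 -m handwheel '[[0.04,0.022,0,0],[0.02,0.011,0,0],[0,0,0,0],[0,0,0,0]]'
cat > w.py <<'E'
from h import *
import sys
def con(p):
    d=np.asarray(p)[:2]-W; a=np.radians(A); u=np.array([np.cos(a),np.sin(a)]); return (d@u).round(1),(d@[u[1],-u[0]]).round(1)
W=np.array([556,-172.5]);A=75.
if __name__=='__main__':
    s=r.sense();im=r.snapshot('wrist');cv2.imwrite(f'pics/{sys.argv[1]}.png',im[:,:,::-1])
    print(s['time'],s['tool_pos'],s['tcp_rot'],con(s['tool_pos']))
E
python3 w.py w1
```

```text
time: 1.9
tool_pos: [501.6, -250.8, 196.2]
tcp_rot: [-180.0, 0.0, 74.8]
ft_force: [1.0, -0.3, 0.2]
finger_gap: 0.1
grip_force: 0.0
time: 2.3
tool_pos: [547.8, -202.7, 195.8]
tcp_rot: [-179.9, 0.0, 74.9]
ft_force: [-0.7, -0.8, 0.2]
finger_gap: -0.3
grip_force: 0.0
2.3 [ 547.82976403 -202.67619511  195.83219016] [-1.79942380e+02  1.56194263e-02  7.49493329e+01] (np.float64(-31.3), np.float64(-0.1))
```

View pics/w1.png

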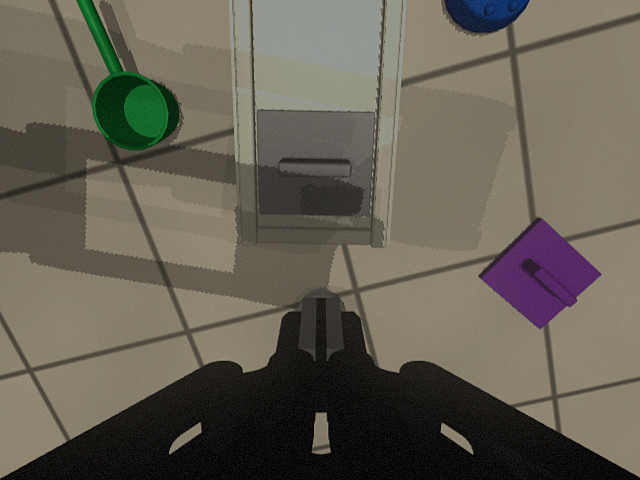

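The wrist view shows the tool square to the track. The plate corners are at (258,111) to (377,215), the rib is at (315,167), and the console's near end is at row 246. I'll check these against the estimates.

Run:
```python
from w import *
s=dict(tool_pos=np.array([547.83,-202.68,195.83]),tcp_rot=np.array([-179.94,.016,74.95]))
for n,u,z in(('TL',(258,111),63),('TR',(374,111),63),('BR',(378,215),63),('BL',(258,215),63),('ribL',(279,163),89),('ribR',(351,163),89),('end',(240,246),65),('endR',(385,246),65)):print(n,con(ray('wrist',u,z,s)))
```

```text
TL (np.float64(42.8), np.float64(-44.1))
TR (np.float64(42.8), np.float64(37.7))
BR (np.float64(-32.8), np.float64(43.6))
BL (np.float64(-32.8), np.float64(-47.6))
ribL (np.float64(9.7), np.float64(-27.8))
ribR (np.float64(9.7), np.float64(20.4))
end (np.float64(-56.9), np.float64(-62.3))
endR (np.float64(-57.0), np.float64(49.7))
```

```bash
python3 -m handwheel '[[0.003,-0.003,0.03,0],[0,0,0.04,0],[0,0,0.03,0],[0,0,0.015,0],[0,0,0.008,0],[0,0,0,0],[0,0,0,0]]'
```

```text
time: 3.05
tool_pos: [546.9, -200.1, 75.1]
tcp_rot: [179.9, 0.0, 75.0]
ft_force: [0.3, -0.7, -0.6]
finger_gap: 0.1
grip_force: 0.0
```

```bash
python3 -m handwheel '[[0.006,0,0.003,0],[0.006,0,0,0],[0.006,0,0,0],[0.006,0,0,0],[0.006,0,0,0],[0.006,0,0,0],[0.006,0,0,0],[0.006,0,0,0],[0.006,0,0,0],[0,0,0,0]]'
python3 -m handwheel '[[0.006,0,0,0],[0.006,0,0,0],[0.006,0,0,0],[0.006,0,0,0],[0.004,0,0,0],[0.002,0,0,0],[0,0,0,0],[0,0,0,0],[0,0,0,0]]'
python3 w.py w2
```

```text
time: 4.05
tool_pos: [560.1, -146.3, 70.3]
tcp_rot: [-180.0, -0.0, 75.1]
ft_force: [0.9, 0.1, 0.6]
finger_gap: 0.2
grip_force: 0.0
time: 4.95
tool_pos: [567.6, -118.4, 70.3]
tcp_rot: [180.0, 0.0, 75.0]
ft_force: [-0.9, -0.1, -0.1]
finger_gap: -0.1
grip_force: 0.0
4.95 [ 567.58680131 -118.35391513   70.32007446] [1.79997636e+02 2.62622527e-03 7.50124084e+01] (np.float64(55.3), np.float64(-2.8))
```

View pics/w2.png

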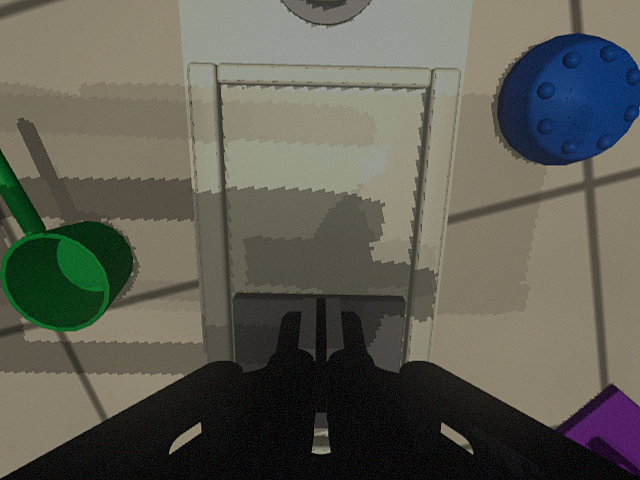

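The cover's far edge is at row 296 and the far stop's inner foot at row 87. The massager and scoop are untouched.

Run:
```python
from w import *
s=dict(tool_pos=np.array([567.59,-118.35,70.32]),tcp_rot=np.array([180,0,75.01]))
for n,u,z in(('edge',(235,294),63),('edgeR',(405,297),63),('stop',(222,86),55),('stopR',(426,86),55),('stoptop',(220,66),65),('railR',(461,70),65),('railL',(188,64),65)):print(n,con(ray('wrist',u,z,s)))
```

```text
edge (np.float64(46.4), np.float64(-43.7))
edgeR (np.float64(44.9), np.float64(38.1))
stop (np.float64(140.8), np.float64(-45.1))
stopR (np.float64(140.8), np.float64(42.9))
stoptop (np.float64(148.0), np.float64(-43.2))
railR (np.float64(146.5), np.float64(54.3))
railL (np.float64(148.7), np.float64(-56.0))
```

Run:
```python
from w import *
im=r.snapshot('side');cv2.imwrite('pics/s2.png',cv2.resize(im[140:340,200:460,::-1],None,fx=3,fy=3,interpolation=cv2.INTER_CUBIC))
s=r.sense();p=proj('side',s['tool_pos']);print((p-[200,140])*3)
```

```text
[389.62820886 320.28502589]
```

View pics/s2.png

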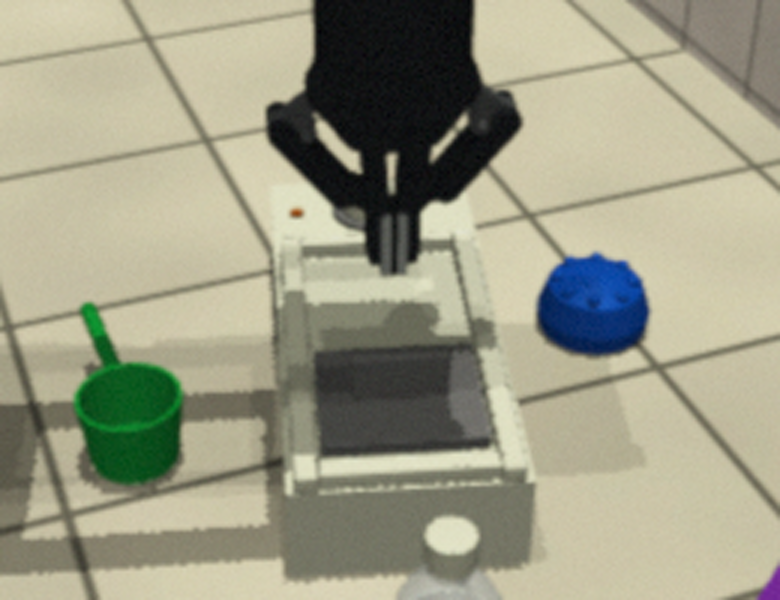

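The cover did not move. It still lies over the well (crop 320–490, 350–450), and the fingertip shows at crop (393,271), well above the projected TCP at (390,320). So the real fingertips end short of the reported TCP and passed over the rib. I'll measure how far from both views.

Run:
```python
from w import *
s=r.sense();t=s['tool_pos']
from scipy.spatial.transform import Rotation as Ro
T=Ro.from_euler('xyz',s['tcp_rot'],degrees=True).as_matrix();c=r.camera_params('wrist');M=c['mount']
for f in(-11,0,11):
  for d in(0,12,20,28,36):
    X=t+T@np.array([f,0,-d]);p=M[:3,:3].T@(np.array([f,0,-d])-M[:3,3])
    print(f,d,((proj('side',X)-[200,140])*3).round(),round(c['fy']*p[1]/p[2]+c['cy']))
```

```text
-11 0 [392. 333.] 305
-11 12 [392. 314.] 317
-11 20 [392. 302.] 326
-11 28 [392. 289.] 336
-11 36 [392. 277.] 347
0 0 [390. 320.] 283
0 12 [390. 302.] 294
0 20 [390. 290.] 302
0 28 [390. 277.] 311
0 36 [390. 265.] 321
11 0 [387. 308.] 261
11 12 [387. 290.] 270
11 20 [387. 278.] 278
11 28 [388. 265.] 286
11 36 [388. 253.] 295
```

Both views agree: the tips end about 38 mm short of the reported TCP, so they were at z ≈ 108 and the rib top is at 89. I'll go back at this height, then descend slowly while watching the force to find the tip height by contact with the plate (z = 63).

```bash
python3 -m handwheel '[[-0.01,0,-0.005,0],[-0.015,0,0,0],[-0.015,0,0,0],[-0.015,0,0,0],[-0.015,0,0,0],[-0.012,0,0,0],[0,0,0,0]]'
python3 -m handwheel '[[0,0,0.01,0],[0,0,0.01,0],[0,0,0.006,0],[0,0,0.004,0],[0,0,0,0],[0,0,0,0]]'
python3 - <<'E'
from w import *
im=r.snapshot('side');cv2.imwrite('pics/s3.png',cv2.resize(im[140:340,200:460,::-1],None,fx=3,fy=3,interpolation=cv2.INTER_CUBIC))
s=r.sense();print(con(s['tool_pos']),s['tool_pos'],s['ft_force'])
T=s['tool_pos'];u=np.array([.259,.966,0])
for d in(0,20,30,38,45):print(d,(proj('side',T-11*u+[0,0,d])-[200,140])*3)
E
```

```text
time: 5.75
tool_pos: [545.8, -199.3, 75.2]
tcp_rot: [-180.0, 0.0, 74.9]
ft_force: [0.0, -0.1, 0.4]
finger_gap: -0.2
grip_force: 0.0
time: 6.35
tool_pos: [546.6, -197.1, 45.3]
tcp_rot: [-180.0, -0.0, 75.1]
ft_force: [0.5, 0.6, -0.0]
finger_gap: 0.3
grip_force: 0.0
(np.float64(-26.3), np.float64(-2.5)) [ 546.73382605 -197.29637461   45.59502203] [ 0.47279306 -0.08885399 -0.66193112]
0 [410.67995172 472.99935828]
20 [411.14106758 442.22263409]
30 [411.37691041 426.48153747]
38 [411.56819551 413.71440142]
45 [411.73751052 402.41363841]
```

View pics/s3.png

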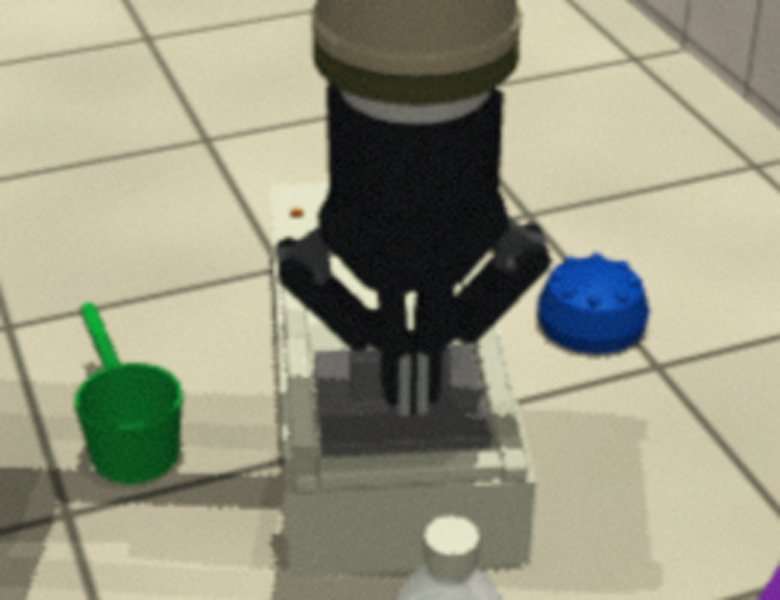

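The tip is at crop (413,414), so the offset is about 38 mm and the tip is at z ≈ 83, in front of the rib. I'll lower 10 mm and push.

```bash
python3 -m handwheel '[[0,0,0.006,0],[0,0,0.004,0],[0,0,0,0],[0.006,0,0,0],[0.006,0,0,0],[0.006,0,0,0],[0.006,0,0,0],[0.006,0,0,0],[0.006,0,0,0]]'
python3 -m handwheel '[[0.006,0,0,0],[0.006,0,0,0],[0.006,0,0,0],[0.006,0,0,0],[0.006,0,0,0],[0.006,0,0,0],[0.004,0,0,0],[0.003,0,0,0],[0.002,0,0,0],[0,0,0,0]]'
python3 w.py w3
```

```text
time: 7.3
tool_pos: [556.0, -162.1, 35.5]
tcp_rot: [180.0, 0.0, 75.0]
ft_force: [-0.4, -1.2, 0.8]
finger_gap: -0.1
grip_force: 0.7
time: 8.3
tool_pos: [567.3, -118.7, 35.2]
tcp_rot: [-180.0, -0.0, 75.0]
ft_force: [0.0, -0.5, 0.9]
finger_gap: -0.1
grip_force: 0.0
8.3 [ 567.26309788 -118.67592366   35.1622262 ] [-1.79975367e+02 -2.02784421e-02  7.50348150e+01] (np.float64(54.9), np.float64(-3.1))
```

View pics/w3.png

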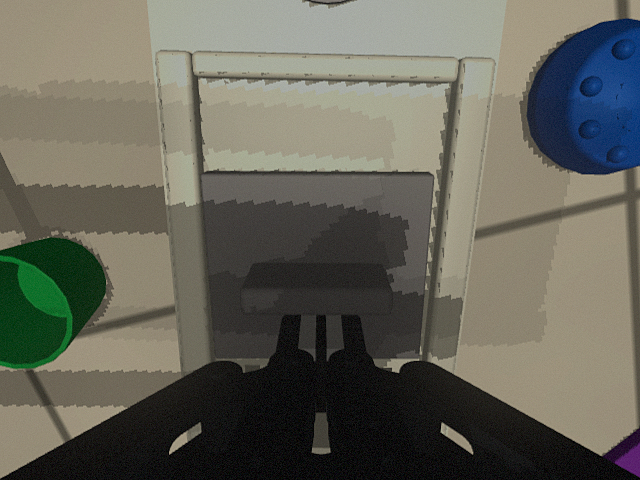

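The push worked. The cover's far edge is at row 172, the rib is at rows 263–313 in front of the fingers, and the stop's foot is at row 80.

Run:
```python
from w import *
s=dict(tool_pos=np.array([567.26,-118.68,35.16]),tcp_rot=np.array([-179.98,-.02,75.03]))
for n,u,z in(('edgeL',(204,172),63),('edgeR',(432,174),63),('stop',(203,80),55),('stopR',(447,82),55),('near',(215,358),63),('rib',(251,264),89),('ribR',(386,264),89)):print(n,con(ray('wrist',u,z,s)))
```

```text
edgeL (np.float64(109.7), np.float64(-44.2))
edgeR (np.float64(109.1), np.float64(36.9))
stop (np.float64(140.8), np.float64(-44.1))
stopR (np.float64(140.2), np.float64(41.7))
near (np.float64(33.7), np.float64(-46.0))
rib (np.float64(84.7), np.float64(-24.6))
ribR (np.float64(84.7), np.float64(17.8))
```

The cover sits about 69 mm beyond the well, which is clear. The stop puts the well at about +2 mm in my frame. I'll move back over the well and descend.

```bash
python3 -m handwheel '[[-0.008,0,0,0],[-0.012,0,0,0],[-0.015,0,0,0],[-0.01,0,0,0],[-0.008,0,0,0],[0,0,0,0],[0,0,0.01,0],[0,0,0.01,0],[0,0,0,0]]'
python3 w.py w4
python3 - <<'E'
from w import *
s=r.sense();im=r.snapshot('side');cv2.imwrite('pics/s4.png',cv2.resize(im[140:340,200:460,::-1],None,fx=3,fy=3,interpolation=cv2.INTER_CUBIC));print(s['ft_force'])
E
```

```text
time: 9.25
tool_pos: [551.9, -169.0, 12.6]
tcp_rot: [-179.8, -0.0, 75.1]
ft_force: [-0.9, 0.1, -0.9]
finger_gap: 0.1
grip_force: 0.0
9.25 [ 551.88710567 -169.04797808   12.59107612] [-1.79766924e+02 -3.52399324e-02  7.50632144e+01] (np.float64(2.3), np.float64(-4.9))
[-1.14599166  0.13305371  0.99435134]
```

View pics/s4.png

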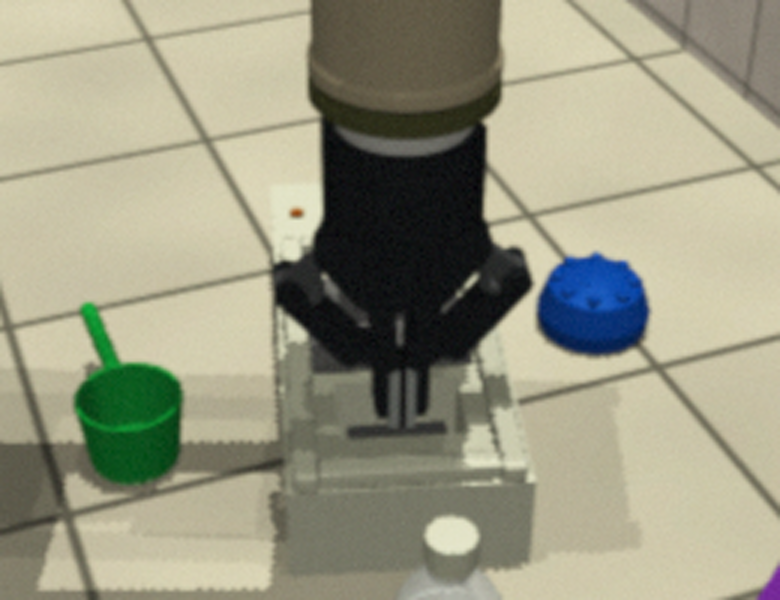

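The fingers are above the well (dark mouth at crop 345–447, row 430; fingers centred at 402). I'll go down with the force in view.

```bash
python3 -m handwheel '[[0,0,0.006,0],[0,0,0.006,0],[0,0,0.003,0],[0,0,0,0]]'
python3 -m handwheel '[[0,0,0.002,0],[0,0,0.002,0],[0,0,0,0]]'
python3 -m handwheel '[[0,0,0.002,0],[0,0,0,0]]'
```

```text
time: 9.75
tool_pos: [553.0, -170.0, -0.6]
tcp_rot: [-179.9, -0.0, 75.0]
ft_force: [0.1, 0.4, 0.3]
finger_gap: -0.0
grip_force: 0.0
time: 10.05
tool_pos: [553.7, -170.4, -3.8]
tcp_rot: [180.0, 0.0, 75.0]
ft_force: [0.1, 1.1, 0.2]
finger_gap: 0.1
grip_force: 0.0
time: 10.25
tool_pos: [553.9, -170.4, -5.6]
tcp_rot: [180.0, 0.0, 75.0]
ft_force: [0.1, 0.7, 2.0]
finger_gap: -0.4
grip_force: 1.0
```

```bash
python3 -m handwheel '[[0,0,0.002,0],[0,0,0,0]]'
python3 -m handwheel '[[0,0,0.002,0],[0,0,0,0]]'
python3 -m handwheel '[[0,0,0.002,0],[0,0,0,0]]'
```

```text
time: 10.45
tool_pos: [553.9, -170.4, -7.6]
tcp_rot: [180.0, 0.0, 75.0]
ft_force: [0.9, -0.1, 3.6]
finger_gap: -0.0
grip_force: 1.6
time: 10.65
tool_pos: [554.0, -170.4, -9.6]
tcp_rot: [180.0, 0.0, 75.0]
ft_force: [-0.2, -0.1, 4.8]
finger_gap: 0.0
grip_force: 2.2
time: 10.85
tool_pos: [554.1, -170.5, -10.1]
tcp_rot: [180.0, 0.0, 75.0]
ft_force: [-5.8, 2.9, 15.7]
finger_gap: 0.2
grip_force: 7.7
```

The key is on its rigid stop (15.7 N). I'll hold 1.2 s, then back out.

```bash
python3 -m handwheel '[[0,0,0,0],[0,0,0,0],[0,0,0,0],[0,0,0,0],[0,0,0,0],[0,0,0,0],[0,0,0,0],[0,0,0,0],[0,0,0,0],[0,0,0,0]]'
python3 -m handwheel '[[0,0,0,0],[0,0,0,0],[0,0,-0.01,0],[0,0,-0.02,0],[0,0,-0.03,0],[0,0,-0.04,0],[0,0,-0.03,0],[0,0,0,0],[0,0,0,0]]'
```

```text
time: 11.85
tool_pos: [554.1, -170.5, -10.1]
tcp_rot: [180.0, 0.0, 75.0]
ft_force: [-5.9, 0.7, 16.7]
finger_gap: -0.0
grip_force: 7.8
time: 12.75
tool_pos: [554.0, -170.4, 118.9]
tcp_rot: [179.9, 0.0, 75.0]
ft_force: [-1.1, -0.4, -1.1]
finger_gap: 0.1
grip_force: 0.0
```

```bash
python3 -m handwheel '[[0.02,0,0,0],[0.03,0,0,0],[0.03,0,0,0],[0.02,0,0,0],[0,0,0,0],[0,0,0.03,0],[0,0,0.02,0],[0,0,0.02,0],[0,0,0.012,0],[0,0,0,0]]'
python3 -m handwheel '[[0,0,0,0],[0,0,0,0]]'; python3 -c "
from w import *;s=r.sense();print(con(s['tool_pos']),s['tool_pos'][2],s['ft_force'])"
```

```text
time: 13.75
tool_pos: [576.7, -73.8, 33.0]
tcp_rot: [-179.7, 0.0, 75.0]
ft_force: [-0.8, 0.4, 0.4]
finger_gap: 0.2
grip_force: 0.0
time: 13.95
tool_pos: [580.4, -74.1, 37.5]
tcp_rot: [179.9, -0.0, 75.0]
ft_force: [0.6, 0.3, -0.0]
finger_gap: 0.3
grip_force: 0.0
(np.float64(101.4), np.float64(-1.9)) 37.53015617746247 [ 0.62234158  0.30694353 -0.00393613]
```

```bash
python3 -m handwheel '[[-0.006,0,0,0],[-0.006,0,0,0],[-0.006,0,0,0],[-0.006,0,0,0],[-0.006,0,0,0],[-0.006,0,0,0],[-0.006,0,0,0],[-0.006,0,0,0],[-0.006,0,0,0]]'
python3 -m handwheel '[[-0.006,0,0,0],[-0.006,0,0,0],[-0.006,0,0,0],[-0.004,0,0,0],[-0.003,0,0,0],[-0.002,0,0,0],[-0.002,0,0,0],[0,0,0,0],[0,0,0,0]]'
python3 -m handwheel '[[0.006,0,0,0],[0.004,0,0,0],[0,0,-0.01,0],[0,0,-0.03,0],[0,0,-0.04,0],[0,0,-0.04,0],[-0.03,0,-0.03,0],[-0.03,0,0,0],[0,0,0,0],[0,0,0,0]]'
python3 w.py w5
```

```text
time: 14.85
tool_pos: [565.4, -126.3, 36.3]
tcp_rot: [-180.0, -0.0, 75.0]
ft_force: [0.4, 1.2, 1.7]
finger_gap: 0.2
grip_force: 0.8
time: 15.75
tool_pos: [557.8, -154.0, 36.1]
tcp_rot: [-180.0, 0.0, 75.0]
ft_force: [-0.4, -0.3, 0.0]
finger_gap: 0.0
grip_force: 0.0
time: 16.75
tool_pos: [545.0, -202.5, 186.8]
tcp_rot: [180.0, -0.0, 75.0]
ft_force: [0.2, 0.6, 0.1]
finger_gap: -0.1
grip_force: 0.0
16.75 [ 545.00159837 -202.48704678  186.78964316] [ 1.79978987e+02 -1.08205756e-02  7.49509282e+01] (np.float64(-31.8), np.float64(-2.9))
```

View pics/w5.png

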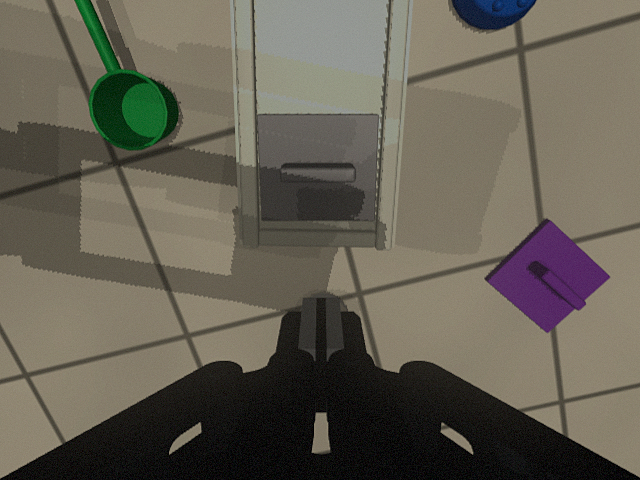

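The cover is back over the well (rows 114–220), flat between the rails, and the robot is clear. One numerical check, then hand in if it holds.

Run:
```python
from w import *
s=dict(tool_pos=np.array([545.0,-202.49,186.79]),tcp_rot=np.array([179.98,-.01,74.95]))
a,b=[con(ray('wrist',(318,v),63,s))[0] for v in(114,220)];e=con(ray('wrist',(310,247),65,s))[0]
print(a,b,(a+b)/2,'end',e)
if abs((a+b)/2-2)<8: print(r.hand_in())
```

```text
40.4 -34.8 2.8000000000000007 end -55.2
the job is handed in; nothing more can be done
None
```

The job is handed in after 17 s of the 58 allowed: I slid the cover clear, held the reset key on its stop for over a second, and pushed the cover back to within about 3 mm of the well's centre by camera. I never moved over the call button, nothing touched the bystanders that I could see, and no verdict came back.

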